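# Bed a tapered tool adapter into the tool dock

### The job

Take the tool adapter with the slim round boss out of the rack and nest its cone in the tapered bore of the tool dock, letting it centre itself. Then press it straight down, against the stiff knock-out pad, until the flange is fully home on the dock's rim, and lean on it there with about 20 N for half a second so that it beds; never load the dock with more than 35 N. Leave it seated and released, and leave the other things where they are.

Things in the scene. Friction and masses are not known exactly. Their poses are not given: they have to be found in the camera images.
- adapter: aluminium tool adapter, a solid of revolution, 100 mm tall, 0.25 to 0.45 kg. Origin at the centre of its flat nose (lowest point), z up along its axis. From the nose up: cone 44 mm long growing from 24 to 52 mm in diameter; flange 68 mm across and 10 mm thick (44 to 54 mm above the nose); plain round boss 32 mm across from 54 mm to the flat top at 100 mm, to be gripped. It hangs upright by its flange in one of the rack's three holes with about 3 mm of side play
- dock: steel tool dock bolted to the table, standing still: base 120 x 120 x 12 mm, a collar 94 mm across up to 46 mm above the table, in it a round sleeve 80 mm across with a flat rim on top. The sleeve is clamped at a different height each time: rim 64 to 76 mm above the table, NOT measured. Origin at table level on the sleeve's axis, z up
- dock_collar (a point): point on the dock's axis level with the collar's top, 46 mm above the table. The sleeve's oiled, slippery bore matches the adapter's cone with 0.8 mm radial clearance: 53.6 mm across at the rim, 25.6 mm at 44 mm below it. Adapter home: flange flat on the rim, nose 44 mm below the rim, a hard stop
- knockout (a joint): brass knock-out pad, 20 mm across, in the bottom of the bore: its height above its lowest position in the sleeve, m; 0.010 to 0.016 at the start, about 0.0005 once the adapter is home. Nose on pad, the flange stands this far above the rim. Held by friction: it carries the adapter's weight, yields at about 9 N in all (weight included) and stays where left
- rack: aluminium rack, a plate 300 x 90 x 12 mm on two end legs, top 75 mm above the table, with three 59 mm holes in a row 95 mm apart along its x axis, the middle one at its centre. Origin at table level under its centre. It stands still
- spare: a similar hanging tool, NOT the one wanted: same cone but a wider flange (80 mm across) and a low fat boss (52 mm across, 22 mm tall); origin at the centre of its nose; to be left alone
- probe: a touch probe, NOT the one wanted: same cone, 68 mm flange, thin stem with a small ball, 112 mm tall overall; origin at the centre of its nose; to be left alone
- screwdriver: screwdriver lying flat, about 200 mm long, red handle; origin under its middle; to be left alone
- cup: black plastic cup, 72 mm across, 70 mm tall; origin at its underside; to be left alone
- jar: grey jar with a steel lid, 64 mm across, 85 mm tall; origin at its underside; to be left alone
- block: plain steel block 75 x 50 x 25 mm; origin at its underside; to be left alone
- pan: black frying pan, 210 mm across, 40 mm high; origin at its underside; to be left alone

How it is judged:
On the way, in this order (a step that is already met when the one before it is completed fails the run):
1. the adapter is held in the fingers, lifted clear of the rack (its nose higher than 85 mm above the table) (height (world z) of adapter above 0.085 m and contact force between adapter and the fingers above 0.5 N), for 0.1 s.
2. the adapter is home and pressed: pad pushed down to under 2 mm (flange within 1.5 mm of the rim), axis within 2 mm, upright, dock loaded by it with more than 15 N for 0.25 s (value of joint knockout below 0.002 m and horizontal distance between adapter and dock below 0.002 m and angle between adapter's own z axis and vertical below 0.05 rad and z of adapter in the frame of dock below 0.036 m and contact force between adapter and dock above 15 N), for 0.25 s.
At the end, for the whole second after the job is handed in: the adapter sits home in the dock, its weight on the dock, released and at rest: knock-out pad pushed down to under 2 mm (so the flange is within 1.5 mm of the rim), axis within 2 mm of the dock's, nose lower than 36 mm above the table, tilted less than 0.05 rad (value of joint knockout below 0.002 m and horizontal distance between adapter and dock below 0.002 m and angle between adapter's own z axis and vertical below 0.05 rad and z of adapter in the frame of dock below 0.036 m and linear speed of adapter below 0.01 m/s and contact force between adapter and dock above 1 N); the robot touches nothing.
It fails at once if the dock is loaded with more than 35 N by the adapter or the robot (contact force between dock and anything else above 35 N).
It fails at once if one of the other things (spare, probe, screwdriver, cup, jar, block, pan) is moved by more than 30 mm (distance of any of spare, probe, screwdriver, cup, jar, block, pan from where it was at the start of the episode above 0.03 m).
It also fails if it takes over 67 s, if anything falls off the work surface, if the arm or the gripper's body presses on something with over 40 N, if the wrist force passes 120 N, or if a joint passes its speed limit or range.

### The arm

A 6-joint arm with a two-finger parallel gripper is mounted at the origin on the work surface. World frame = base frame: x ahead of the robot, y to its left, z up, the work surface at z = 0. Lengths are in m, angles in rad, forces in N, time in s.
With the tool pointing down it reaches from about 0.2 to 0.875 m from the base axis. Payload 3.4 kg.
Tool frame: the origin (TCP) lies midway between the tips of the shut fingers; the grasp point (between the pads) lies 19 mm behind it; z points along the fingers, y is the line along which they close (so a half turn about z gives the same grasp; the last joint's range is limited). The gripper opens to 94 mm and grips with 3 to 60 N. Pads are 16 mm wide; open, the fingers measure 119 mm over their backs; the gripper's body (75 mm by 177 mm) begins 78 mm behind the grasp point.
Start: joints at [0.983, 0.276, 1.505, -0, 1.361, -0.121], TCP at [0.259, 0.514, 0.205] pointing down, gripper open.
Joint ranges: [-2.89, 2.89], [-0.75, 2.08], [0.22, 2.7], [-1.18, 4.32], [0.11, 2.71], [-2.7, 2.7]. Speed limits (rad/s): [2.57, 2.57, 3.14, 3.14, 3.14, 3.14].

### API

Orientations are given as a unit quaternion [w, x, y, z].
In Python, from rig import * gives the robot as it stands. Calls block until the motion is done:
- move_pose(position, orientation): joint-space move of the TCP to a pose.
- movel(position, ori=None, feed=0.15, f_stop=None): straight line of the TCP; ori=None keeps the orientation; feed is the mean speed in m/s. With f_stop (N) it stops when the force on the tool has changed by that much, and returns True; else False.
- set_joints(angles): joint-space move.
- move_gripper(opening, grasp_force=None): finger opening in m; grasp_force is the grip in N (None keeps the last); returns when the fingers have stopped.
- wait(seconds).
- inverse_kinematics(position, orientation): joint angles nearest the present ones, or None.
- grab_frame(name): name is "side" or "top" or "wrist"; returns a dict with "color" (480x640x3 uint8, red, green, blue), "fx", "fy", "cx", "cy" (pixels), "position" and "attitude" of the camera in the world; the wrist camera has in their place "tool_from_camera" (4x4, takes a point from camera to tool coordinates, whose origin is the TCP and whose axes are the flange's). Camera axes: x right, y down, z forward; pixel columns grow to the right and rows downward; lengths in m; the calibration is good to about 2 mm. A picture is of the moment at which its call begins: read the wrist's pose just before it. There is no depth.
A pose or a line that the arm cannot do raises Unreachable and nothing moves.
- job_done(): hands the job in; it is judged then, once.
Trained networks look in the newest picture that a camera, given by its name, has taken for a name from the list of things; names that differ only in an ending like _2 or _b are one class to them, and where a whole thing is asked for, a point or a joint stands for the part that bears it (a point fixed in the world has none). Each returns a list of dicts, best first, with "conf" (0 to 1); they miss things now and then, are a little off and sometimes report something else, mostly with a low value. They report only what shows in the picture. A call takes as long as a camera call.
- trace(name, camera): "mask" (480x640 bool, what is visible of it) and "bbox" ([left, top, right, bottom] in pixels, round what is visible of it).
Readings, each from a call of its own:
- current_time_s(): time.
- current_q(): joint angles.
- current_dq(): joint speeds.
- current_effort(): joint torques, N m.
- current_tool_pos(): TCP position.
- current_orientation(): TCP orientation.
- current_force(): force on the tool from outside, world axes, zero at the start.
- current_wrist_torque(): the same for the moment, N m.
- current_width(): finger opening in m.
- current_gripper_force(): force on a finger pad.
Only numpy, scipy, OpenCV 4.12 (cv2) and the standard library are available. Lean on these libraries where they do the work, as an engineer would, in place of code of your own. Each camera call takes 0.05 s, during which the arm holds its last target. There are 200 camera calls.

## Working session

There is one attempt and no reset: what is moved stays moved. The work goes in short steps, each a Python script; the robot and the scene stay as the last script left them, time stands still between calls to the robot, and variables do not carry over. Pictures are saved under pics/ and viewed, at most 10 in all, crops included, and the job is handed in when it is done.

```bash
mkdir -p pics; cat > h.py <<'E'
from rig import *
import numpy as np, cv2
from scipy.spatial.transform import Rotation as R
def rot(q): q=np.array(q,float); 
def rot(q): return R.from_quat(np.array(q,float)[[1,2,3,0]]).as_matrix()
def campose(f,tp=None,tq=None):
    if "tool_from_camera" in f:
        T=np.array(f["tool_from_camera"]); W=rot(tq)
        return W@T[:3,:3], W@T[:3,3]+np.array(tp)
    a=np.array(f["attitude"],float)
    return (a if a.shape==(3,3) else rot(a)), np.array(f["position"],float)
def ray(f,u,v,Rc,p,z):
    d=Rc@np.array([(u-f["cx"])/f["fx"],(v-f["cy"])/f["fy"],1]); return p+d*(z-p[2])/d[2]
def proj(f,X,Rc,p):
    c=(np.atleast_2d(X)-p)@Rc; return np.c_[f["fx"]*c[:,0]/c[:,2]+f["cx"], f["fy"]*c[:,1]/c[:,2]+f["cy"]]
def save(f,n): cv2.imwrite("pics/"+n,cv2.cvtColor(f["color"],cv2.COLOR_RGB2BGR))
E
python3 - <<'E'
from h import *
print(current_time_s(),current_orientation(),current_force())
for c in ("top","side"):
    f=grab_frame(c); save(f,c+"1.png"); Rc,p=campose(f); print(c,p,f["attitude"],f["fx"])
    for n in ("adapter","dock","rack","spare","probe"):
        for r in trace(n,c)[:2]:
            b=r["bbox"]; ys,xs=np.nonzero(r["mask"]); print(n,round(r["conf"],2),b,xs.mean().round(1),ys.mean().round(1),ray(f,xs.mean(),ys.mean(),Rc,p,.08).round(3))
E
```

```text
0.0 [-2.96166842e-04  2.31275089e-01  9.72887984e-01 -8.45817951e-04] [ 0.06661489  0.55488764 -0.22974762]
top [ 0.46977583 -0.05115813  1.5959583 ] [ 0.01551716 -0.70119935  0.71249119 -0.02085625] 561.9544758283296
dock 0.81 [345.3, 244.0, 389.2, 288.3] 365.6 263.6 [ 0.467 -0.183  0.08 ]
rack 0.88 [209.5, 181.5, 246.8, 298.7] 226.6 243.2 [0.528 0.191 0.08 ]
spare 0.81 [210.0, 188.9, 236.7, 217.3] 223.6 202.9 [0.637 0.198 0.08 ]
probe 0.94 [214.2, 259.6, 238.1, 288.4] 226.9 272.8 [0.449 0.19  0.08 ]
side [-0.31299214 -0.91132781  1.33551589] [-0.3454106   0.85310997 -0.36056784  0.15128028] 571.9264658230691
adapter 0.82 [250.0, 183.4, 271.4, 210.4] 260.4 196.8 [0.549 0.2   0.08 ]
dock 0.71 [306.0, 267.3, 358.4, 313.5] 328.9 289.2 [ 0.427 -0.226  0.08 ]
rack 0.64 [214.0, 170.2, 306.7, 247.9] 252.2 213.7 [0.477 0.159 0.08 ]
spare 0.82 [271.4, 172.9, 290.4, 195.7] 280.4 184.0 [0.638 0.201 0.08 ]
spare 0.73 [210.6, 173.4, 307.5, 249.5] 251.6 213.2 [0.478 0.162 0.08 ]
probe 0.61 [225.2, 201.7, 249.8, 219.2] 238.3 212.9 [0.449 0.193 0.08 ]
probe 0.48 [248.2, 251.8, 276.6, 272.0] 263.6 264.1 [ 0.361 -0.025  0.08 ]
```

```bash
python3 - <<'E'
import cv2
a=cv2.imread("pics/top1.png")[150:350,180:430];b=cv2.imread("pics/side1.png")[140:340,180:430]
cv2.imwrite("pics/c1.png",cv2.resize(cv2.vconcat([cv2.resize(a,(750,600)),cv2.resize(b,(750,600))]),(500,600)) if 0 else cv2.resize(cv2.hconcat([a,b]),(800,320),interpolation=cv2.INTER_CUBIC))
E
```

```text
(no output)
```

View pics/c1.png

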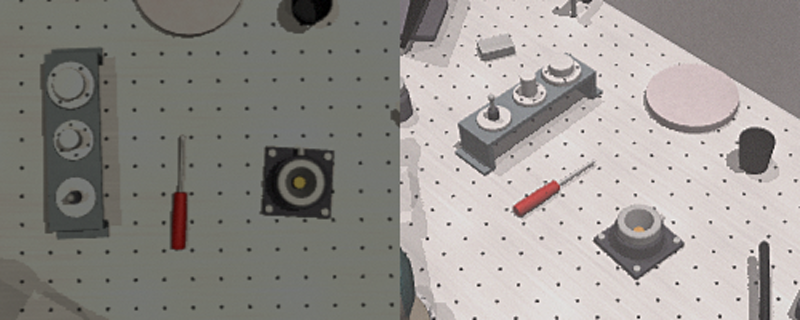

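View pics/top1.png

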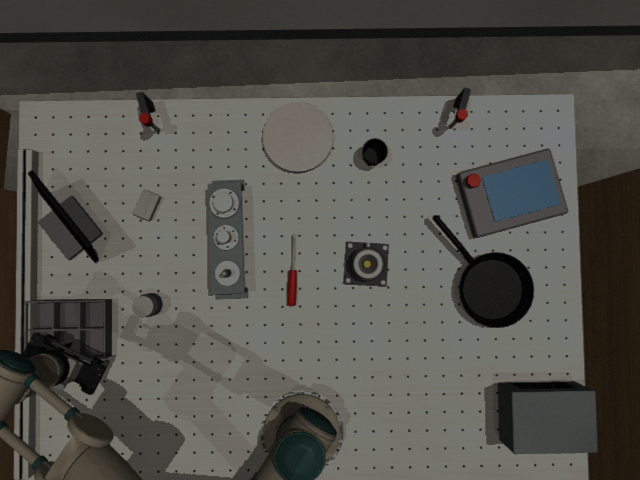

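Top view: rack along world x on the left. The adapter (slim boss) is in the middle hole at about px (225,237), the probe is below it at (227,272) and the spare above at (224,203). The dock is at (367,263). I'll close along world y and look with the wrist camera.

```bash
python3 - <<'E'
from h import *
move_pose([0.545,0.19,0.30],[0,0,1,0])
tp,tq=current_tool_pos(),current_orientation()
f=grab_frame("wrist"); save(f,"w1.png"); Rc,p=campose(f,tp,tq); print(tp,p,Rc.round(3),f["fx"],current_time_s())
for n,z in (("adapter",.09),("rack",.075),("spare",.09),("probe",.09)):
    for r in trace(n,"wrist")[:2]:
        m=r["mask"]; ys,xs=np.nonzero(m); print(n,round(r["conf"],2),r["bbox"],ray(f,xs.mean(),ys.mean(),Rc,p,z).round(4))
E
```

```text
[0.54456021 0.1907243  0.29979291] [0.46973626 0.19163144 0.47877891] [[-0.001  0.966  0.257]
 [ 1.     0.001  0.002]
 [ 0.001  0.257 -0.966]] 377.83812765250605 2.275
adapter 0.66 [295.0, 182.2, 356.9, 246.9] [0.5425 0.1965 0.09  ]
rack 0.61 [275.4, 59.0, 370.8, 338.5] [0.5065 0.1982 0.075 ]
spare 0.62 [292.8, 259.4, 362.7, 329.9] [0.633  0.2004 0.09  ]
probe 0.74 [286.9, 85.1, 356.4, 156.8] [0.448  0.1938 0.09  ]
probe 0.51 [470.3, 246.7, 536.9, 313.6] [0.6133 0.3905 0.09  ]
```

View pics/w1.png

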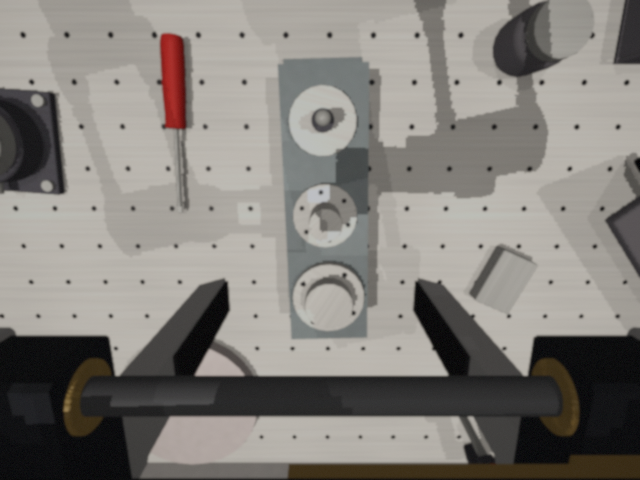

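Wrist view: the adapter flange is centred at about (326,214), the probe at (323,120) and the spare at (330,298). The fingers' path is clear, so I'll grasp.

```bash
python3 - <<'E'
from h import *
tp,tq=current_tool_pos(),current_orientation()
f=grab_frame("wrist"); Rc,p=campose(f,tp,tq)
a=ray(f,326,214.5,Rc,p,.083); print("adapter",a)
move_gripper(0.07,10)
movel([a[0],a[1],0.16],[0,0,1,0],feed=.15)
f0=np.array(current_force())
s=movel([a[0],a[1],0.094],feed=.06,f_stop=6); print(s,current_tool_pos(),current_force())
move_gripper(0.0,30); print(current_width(),current_gripper_force(),np.array(current_force())-f0)
movel([a[0],a[1],0.23],feed=.1); wait(.2)
print(current_width(),current_tool_pos(),np.array(current_force())-f0)
move_pose([0.467+.09,-0.183,0.25],[0,0,1,0]); wait(.2)
tp,tq=current_tool_pos(),current_orientation()
f=grab_frame("wrist"); save(f,"w2.png"); Rc,p=campose(f,tp,tq)
print(tp,tq,current_time_s())
for r in trace("dock","wrist")[:2]: print(r["conf"],r["bbox"])
E
```

```text
adapter [0.54276684 0.19743833 0.083     ]
False [0.54315088 0.19752796 0.09444773] [ 0.66551681 -0.05425345 -0.13819348]
0.031606867307771104 29.999711215496063 [-0.81899723 -4.19111538  1.33550958]
0.03178279092392027 [0.54257192 0.19742343 0.22948987] [-0.16896325 -0.02926245 -3.42101665]
[ 0.5573032  -0.18175983  0.25000667] [ 3.08969942e-05 -9.38383569e-04  9.99999547e-01  1.53386152e-04] 9.4917
0.64 [258.7, 61.6, 374.9, 190.4]
```

View pics/w2.png

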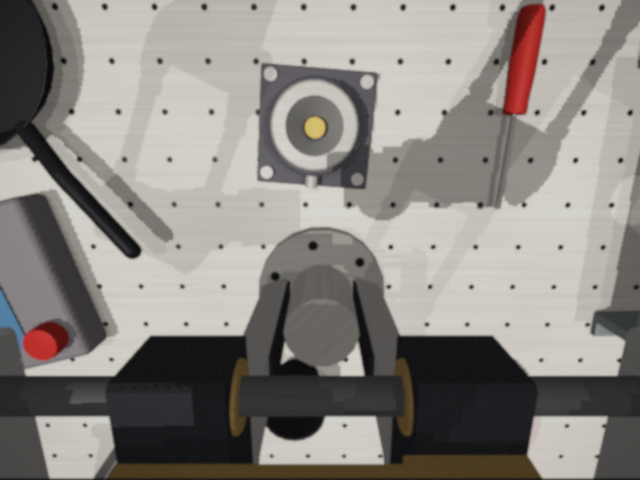

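Wrist view: the adapter is held, with its flange arc spanning x 260–383 and its top at y≈228. The dock's bright rim is centred at about (314,125) with the brass pad at (315,127). Next I'll fit circles to the rim and flange edges.

```bash
python3 - <<'E'
from h import *
from scipy.optimize import least_squares
tp,tq=current_tool_pos(),current_orientation()
f=grab_frame("wrist"); Rc,p=campose(f,tp,tq)
g=cv2.GaussianBlur(cv2.cvtColor(f["color"],cv2.COLOR_RGB2GRAY),(3,3),0).astype(float)
def edge(c,angs,r0,r1,sign):
    out=[]
    for t in angs:
        r=np.arange(r0,r1,.25); x=c[0]+r*np.cos(t); y=c[1]+r*np.sin(t)
        v=cv2.remap(g.astype(np.float32),x.astype(np.float32)[None],y.astype(np.float32)[None],1)[0]
        d=sign*np.gradient(cv2.GaussianBlur(v[None],(9,1),2)[0]); k=d.argmax(); 
        if d[k]>2: out.append((x[k],y[k]))
    return np.array(out)
th=np.linspace(0,2*np.pi,361); C=np.c_[np.cos(th),np.sin(th)]
def res(E,X,r):
    q=proj(f,np.c_[X[0]+r*C[:,0],X[1]+r*C[:,1],np.full(361,X[2])],Rc,p).astype(np.float32)
    return np.array([cv2.pointPolygonTest(q[:,None],(float(a),float(b)),True) for a,b in E])
A=np.linspace(0,2*np.pi,90,endpoint=False)
Eo=edge((314,125),A,36,54,-1); Ei=edge((314,125),A,22,38,1)
fun=lambda X:np.r_[res(Eo,X,.04),res(Ei,X,.0268)]
s=least_squares(fun,[.467,-.183,.07],loss="soft_l1",diff_step=1e-3,x_scale=[.1,.1,.1])
print("rim",s.x,np.median(abs(s.fun)),len(Eo),len(Ei))
for z in (.064,.070,.076):
    s2=least_squares(lambda X:fun([*X,z]),s.x[:2],loss="soft_l1",diff_step=1e-3); print(z,s2.x,s2.cost)
pc=ray(f,*[n.mean() for n in np.nonzero((f["color"][:,:,0].astype(int)-f["color"][:,:,2]>60)[100:150,290:340].T)][:2],Rc,p,.03) if 0 else None
Ef=edge((321,290),np.radians(np.arange(-150,-29,2)),50,75,1)
zf=tp[2]-.0634+.054
s3=least_squares(lambda X:res(Ef,[*X,zf],.034),tp[:2],loss="soft_l1",diff_step=1e-3)
print("flange",s3.x,"rel tcp",s3.x-tp[:2],np.median(abs(s3.fun)),len(Ef))
o=f["color"][:,:,::-1].copy()
for E in (Eo,Ei,Ef):
    for e in E: cv2.circle(o,(int(e[0]*1),int(e[1])),1,(0,0,255),-1)
cv2.imwrite("pics/e1.png",cv2.resize(o[50:300,210:430],None,fx=2.4,fy=2.4))
E
```

```text
rim [ 0.46685808 -0.1869818   0.06292221] 0.1281775763846729 90 90
0.064 [ 0.46691856 -0.18696229] 4.498441045176293
0.07 [ 0.46728345 -0.1868522 ] 45.861348352279364
0.076 [ 0.46777225 -0.18673604] 127.7554213032049
flange [ 0.55756468 -0.18085965] rel tcp [0.00033958 0.00126918] 0.44348021833025664 61
```

View pics/e1.png

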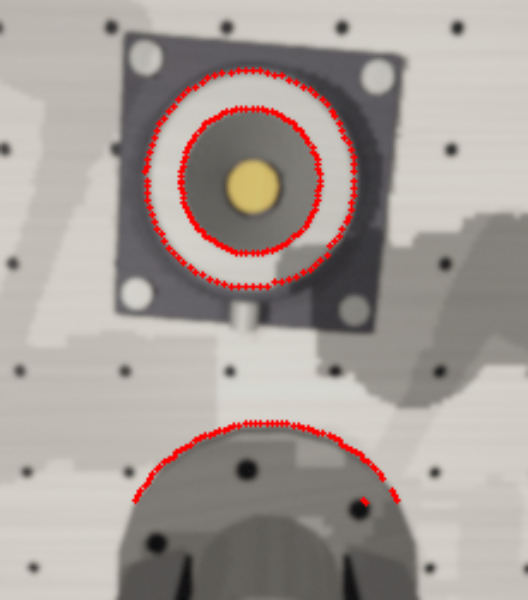

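```bash
python3 - <<'E'
from h import *
x,y=.4666,-.1879
movel([x,y,.25],[0,0,1,0],feed=.15)
movel([x,y,.125],feed=.08); wait(.2); f0=np.array(current_force())
s=movel([x,y,.085],feed=.015,f_stop=2.5); wait(.2)
print(s,current_tool_pos(),np.array(current_force())-f0,np.array(current_wrist_torque()),current_time_s())
f=grab_frame("side"); save(f,"s2.png")
o=f["color"][220:330,270:400,::-1]; cv2.imwrite("pics/s2c.png",cv2.resize(o,None,fx=4,fy=4,interpolation=cv2.INTER_CUBIC))
E
```

```text
True [ 0.46649032 -0.18789535  0.09990601] [-0.35367096 -1.14396506  7.39246744] [-0.20058138 -0.28948189 -0.01063685] 14.05
```

View pics/s2c.png

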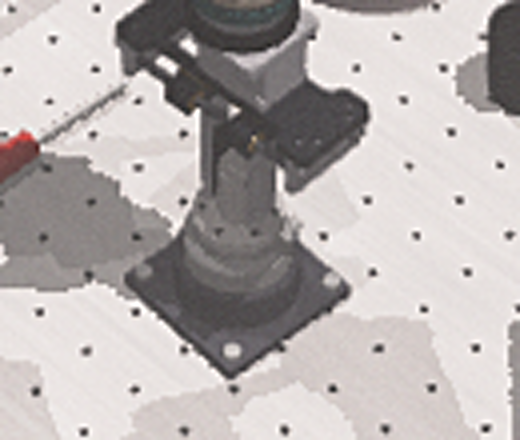

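Side view: the adapter stands upright in the dock with its flange just above the rim. TCP height fits the nose resting on the pad. I'll release it, then press from above with shut fingers.

```bash
python3 - <<'E'
from h import *
x,y=.4666,-.1879
move_gripper(.06); wait(.3)
movel([x,y,.165],feed=.08); move_gripper(0.0,10); wait(.2); f0=np.array(current_force())
s=movel([x,y,.120],feed=.015,f_stop=2.0); wait(.2)
print(s,current_tool_pos(),np.array(current_force())-f0,current_time_s())
z=current_tool_pos()[2]; log=[]; 
for i in range(90):
    z-=.0003; movel([x,y,z],feed=.02); d=np.array(current_force())-f0; t=current_tool_pos()
    log.append((round(z,4),*np.round(d,1),round(t[2],4)))
    if d[2]>14 or t[2]<.105: break
for l in log[::4]+log[-4:]: print(*l)
print(current_time_s())
E
```

```text
True [ 0.46640497 -0.18775253  0.13644984] [ 0.11966881 -0.11434972  2.34585795] 19.2
0.1361 0.6 0.1 4.9 0.1364
0.1349 0.0 0.5 3.4 0.1349
0.1337 0.2 0.3 3.0 0.1337
0.1325 0.6 0.5 3.9 0.1325
0.1313 0.4 0.1 3.0 0.1313
0.1301 0.3 0.2 4.1 0.1301
0.1289 0.8 0.0 3.5 0.1289
0.1277 0.8 -0.0 3.2 0.1277
0.1265 0.6 -0.6 4.9 0.1265
0.1253 0.9 0.5 3.7 0.1253
0.1241 -0.3 -0.1 5.8 0.1243
0.1229 -1.7 1.0 12.7 0.1242
0.1232 -0.6 1.0 10.8 0.1243
0.1229 -1.7 1.0 12.7 0.1242
0.1226 -1.8 1.4 13.4 0.1242
0.1223 -2.3 0.8 15.4 0.1242
30.95
```

```bash
python3 - <<'E'
from h import *
x,y=.4666,-.1879
# free-air reference from before: z 0.1223 commanded gave ~15.4 N
t0=np.array(current_force()); z=.1223; log=[]
for i in range(12):
    z-=.0002; movel([x,y,z],feed=.02); wait(.05); d=np.array(current_force())-t0; log.append((*np.round(d,1),round(current_tool_pos()[2],4)))
    if d[2]>7: break
print(t0,log)
for i in range(8): wait(.1); print((np.array(current_force())-t0).round(1),current_tool_pos()[2].round(4))
f=grab_frame("side"); 
o=f["color"][220:330,270:400,::-1]; cv2.imwrite("pics/s3c.png",cv2.resize(o,None,fx=5,fy=5,interpolation=cv2.INTER_CUBIC))
print(current_time_s())
E
```

```text
[-2.52853702  0.54820457 15.68805215] [(np.float64(-0.8), np.float64(0.7), np.float64(1.1), np.float64(0.1242)), (np.float64(-1.3), np.float64(1.4), np.float64(2.8), np.float64(0.1242)), (np.float64(-1.2), np.float64(1.3), np.float64(3.8), np.float64(0.1242)), (np.float64(-1.4), np.float64(1.5), np.float64(4.6), np.float64(0.1241)), (np.float64(-1.4), np.float64(1.6), np.float64(6.0), np.float64(0.1241)), (np.float64(-2.8), np.float64(1.0), np.float64(7.1), np.float64(0.1241))]
[-2.4  0.8  8.3] 0.1241
[-2.5  1.2  7.7] 0.1241
[-1.7  1.9  6.3] 0.1241
[-2.1  1.   6.8] 0.1242
[-2.5  1.7  7.4] 0.1241
[-2.3  0.7  6.4] 0.1241
[-1.9  1.1  7.6] 0.1241
[-2.5  1.8  7.3] 0.1241
33.6
```

View pics/s3c.png

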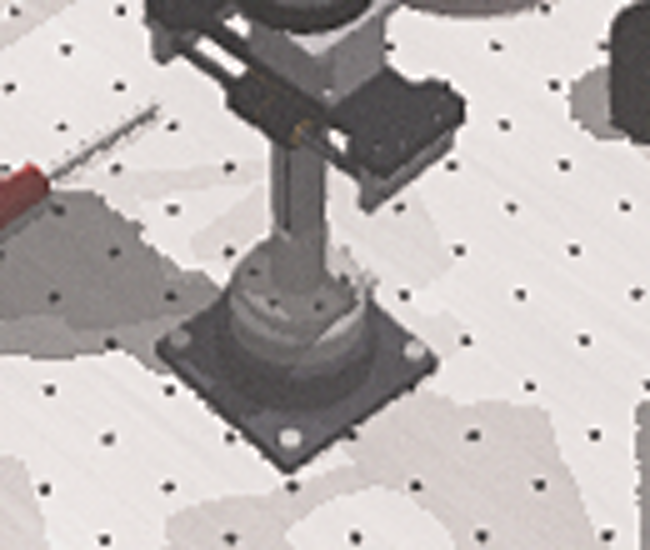

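Side view: the flange appears flush on the rim, but the image is coarse. I'll retract and check with a tilted wrist-camera view.

```bash
python3 - <<'E'
from h import *
x,y=.4666,-.1879
movel([x,y,.22],feed=.1)
q=R.from_matrix(R.from_rotvec([0,-np.radians(45),0]).as_matrix()@rot([0,0,1,0])).as_quat(); q=[q[3],*q[:3]]
print(rot(q)[:,2])
move_pose([.455,y,.19],q); wait(.2)
tp,tq=current_tool_pos(),current_orientation()
f=grab_frame("wrist"); Rc,p=campose(f,tp,tq); print(p,Rc[:,2].round(2),current_time_s())
uv=proj(f,[x,y,.068],Rc,p)[0]; print(uv)
c=cv2.flip(f["color"][:,:,::-1],-1); u,v=int(639-uv[0]),int(479-uv[1])
np.save("v.npy",f["color"]); u=np.clip(u,100,540);v=np.clip(v,80,400)
cv2.imwrite("pics/v1.png",cv2.resize(c[v-80:v+80,u-100:u+100],None,fx=3.7,fy=3.7,interpolation=cv2.INTER_CUBIC))
E
```

```text
[ 0.70710678  0.         -0.70710678]Traceback (most recent call last):
  File "<stdin>", line 6, in <module>
rig.Unreachable: the arm cannot take that pose within its joint ranges
```

```bash
python3 - <<'E'
from h import *
x,y=.4666,-.1879
best=None
for a in (45,40,35,30,25,20):
  for dx in (0,-.04,.04,.08):
    for h in (.2,.24,.28):
      q=R.from_matrix(R.from_rotvec([0,-np.radians(a),0]).as_matrix()@rot([0,0,1,0])).as_quat(); q=[q[3],*q[:3]]
      if best is None and inverse_kinematics([x+dx,y,h],q) is not None: best=(a,dx,h,q)
print(best); a,dx,h,q=best
move_pose([x+dx,y,h],q); wait(.2)
tp,tq=current_tool_pos(),current_orientation()
f=grab_frame("wrist"); Rc,p=campose(f,tp,tq); print(p,Rc[:,2].round(2),current_time_s())
uv=proj(f,[x,y,.068],Rc,p)[0]; print(uv)
c=cv2.flip(f["color"][:,:,::-1],-1); u,v=int(639-uv[0]),int(479-uv[1])
u=np.clip(u,100,540);v=np.clip(v,80,400)
cv2.imwrite("pics/v1.png",cv2.resize(c[v-80:v+80,u-100:u+100],None,fx=3.7,fy=3.7,interpolation=cv2.INTER_CUBIC))
E
```

```text
(40, 0.08, 0.28, [np.float64(0.3420201433256687), np.float64(0.0), np.float64(0.9396926207859084), np.float64(0.0)])
[ 0.37497191 -0.18709213  0.36858666] [ 0.82  0.   -0.58] 35.6583
[318.85397217 -50.23546149]
```

View pics/v1.png

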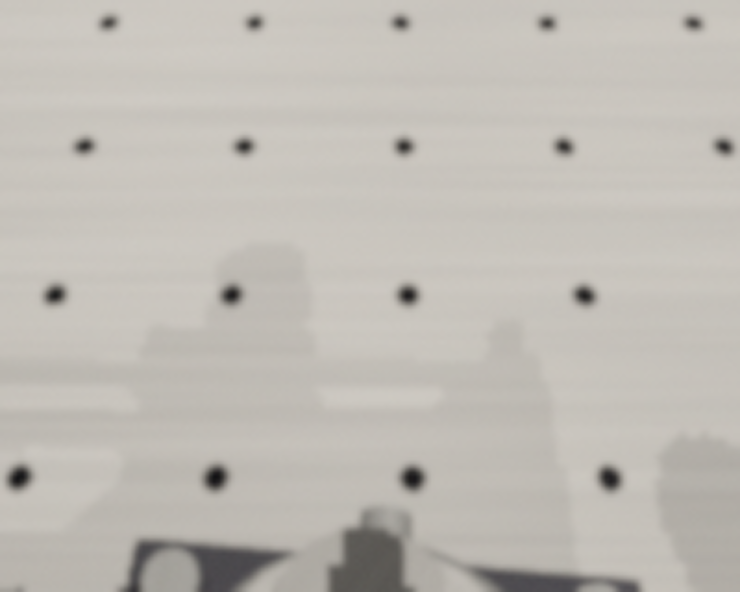

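The view is too steep: only the rear of the rim shows at the bottom. I'll search for a reachable low-elevation view.

```bash
python3 - <<'E'
from h import *
x,y=.4666,-.1879
f=grab_frame("wrist"); T=np.array(f["tool_from_camera"]); rng=np.random.default_rng(0); best=(99,)
D=np.array([x,y,.075])
for i in range(6000):
    a,psi=np.radians(rng.uniform(5,50)),rng.uniform(-np.pi,np.pi)
    M=R.from_euler("z",psi).as_matrix()@R.from_rotvec([0,-a,0]).as_matrix()@rot([0,0,1,0])
    P=D+np.array([*rng.uniform(-.25,.25,2),rng.uniform(.11,.25)])
    Rc,p=M@T[:3,:3],M@T[:3,3]+P
    c=Rc.T@(D-p)
    if c[2]<.15 or c[2]>.45: continue
    uv=proj(f,D,Rc,p)[0]
    if not(80<uv[0]<560 and 60<uv[1]<260): continue
    el=np.degrees(np.arctan2(p[2]-.075,np.hypot(*(p-D)[:2])))
    if el>=best[0]: continue
    q=R.from_matrix(M).as_quat(); q=[q[3],*q[:3]]
    j=inverse_kinematics(P,q)
    if j is None: continue
    best=(el,P,q,np.degrees(a),psi)
print(best)
_,P,q,_,_=best
if best[0]<50:
    movel([x+.04,y,.3],[0,0,1,0]); move_pose(P,q); wait(.2)
    tp,tq=current_tool_pos(),current_orientation(); f=grab_frame("wrist"); Rc,p=campose(f,tp,tq)
    uv=proj(f,[x,y,.085],Rc,p)[0]; print(uv,current_time_s())
    c=cv2.flip(f["color"][:,:,::-1],-1); u,v=int(639-uv[0]),int(479-uv[1])
    u=np.clip(u,100,540);v=np.clip(v,80,400)
    cv2.imwrite("pics/v2.png",cv2.resize(c[v-80:v+80,u-100:u+100],None,fx=3.7,fy=3.7,interpolation=cv2.INTER_CUBIC))
E
```

```text
(np.float64(25.359766868447853), array([ 0.67555305, -0.29814478,  0.19590419]), [np.float64(0.07772527908451095), np.float64(0.893900684568418), np.float64(0.1706407569426153), np.float64(-0.40716345512508856)], np.float64(48.97764797985782), -2.7643423062493047)
[143.41359858 237.47988142] 39.375
```

```bash
ls pics
```

```text
c1.png
e1.png
s2.png
s2c.png
s3c.png
side1.png
top1.png
v1.png
v2.png
w1.png
w2.png
```

View pics/v2.png

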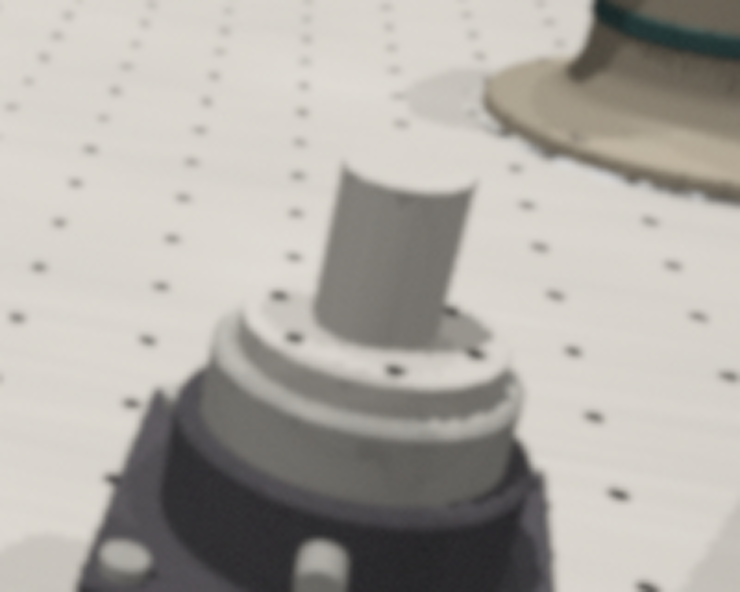

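The adapter stands upright in the dock and the flange looks even, but the visible rim ring seems a bit wide. I'll overlay the projected model to check for a gap.

```bash
python3 - <<'E'
from h import *
x,y=.4668,-.187
tp,tq=current_tool_pos(),current_orientation(); f=grab_frame("wrist"); Rc,p=campose(f,tp,tq)
th=np.linspace(0,2*np.pi,361)
circ=lambda r,z:proj(f,np.c_[x+r*np.cos(th),y+r*np.sin(th),np.full(361,z)],Rc,p)
d=(p-[x,y,0])[:2]; d/=np.hypot(*d)
pt=lambda r,z:proj(f,[x+r*d[0],y+r*d[1],z],Rc,p)[0]
H=dict(bosstopfront=(.016,.1242),bossbase=(.016,.0782),flangetop=(.034,.0782),flangebot=(.034,.0682),rim68=(.04,.0682),rim64=(.04,.064),collar=(.047,.046))
for k,v in H.items(): print(k,pt(*v).round(1))
g=cv2.cvtColor(f["color"],cv2.COLOR_RGB2GRAY).astype(np.float32)
a,b=pt(.016,.0782),pt(.047,.046); a=a+(a-b)*.2; b=b+(b-a)*.25; n=70
L=np.linspace(a,b,n).astype(np.float32); acc=0
v=cv2.remap(g,L[None,:,0],L[None,:,1],1)[0]
print([(round(float(L[i,1]),1),int(v[i])) for i in range(n)])
o=f["color"][:,:,::-1].copy(); o=cv2.resize(o,None,fx=4,fy=4,interpolation=cv2.INTER_CUBIC)
for k,(r,z) in H.items():
    if 'base' in k: continue
    cv2.polylines(o,[(circ(r,z)*4+1.5).astype(np.int32)],True,(0,0,255) if k!='rim64' else (255,0,0),1)
c=(pt(0,.08)*4).astype(int); x0=max(c[0]-330,0);y0=max(c[1]-300,0)
cv2.imwrite("pics/o1.png",cv2.flip(o[y0:y0+600,x0:x0+700],-1))
E
```

```text
bosstopfront [135.3 268.2]
bossbase [145.4 224.6]
flangetop [147.4 216.4]
flangebot [149.5 207.3]
rim68 [150.2 204.3]
rim64 [151.1 200.5]
collar [155.6 181. ]
[(233.3, 120), (232.4, 120), (231.4, 120), (230.5, 120), (229.5, 120), (228.6, 119), (227.6, 119), (226.7, 122), (225.7, 133), (224.8, 157), (223.8, 182), (222.9, 197), (221.9, 204), (221.0, 208), (220.0, 209), (219.1, 205), (218.1, 197), (217.2, 187), (216.2, 172), (215.3, 149), (214.3, 130), (213.4, 122), (212.4, 121), (211.5, 122), (210.6, 121), (209.6, 120), (208.7, 122), (207.7, 131), (206.8, 147), (205.8, 159), (204.9, 163), (203.9, 159), (203.0, 148), (202.0, 129), (201.1, 112), (200.1, 104), (199.2, 103), (198.2, 103), (197.3, 103), (196.3, 103), (195.4, 102), (194.4, 102), (193.5, 103), (192.5, 103), (191.6, 104), (190.6, 105), (189.7, 104), (188.7, 104), (187.8, 104), (186.8, 103), (185.9, 101), (184.9, 96), (184.0, 84), (183.0, 79), (182.1, 76), (181.2, 74), (180.2, 70), (179.3, 63), (178.3, 53), (177.4, 47), (176.4, 45), (175.5, 45), (174.5, 49), (173.6, 67), (172.6, 103), (171.7, 139), (170.7, 161), (169.8, 169), (168.8, 171), (167.9, 171)]
```

View pics/o1.png

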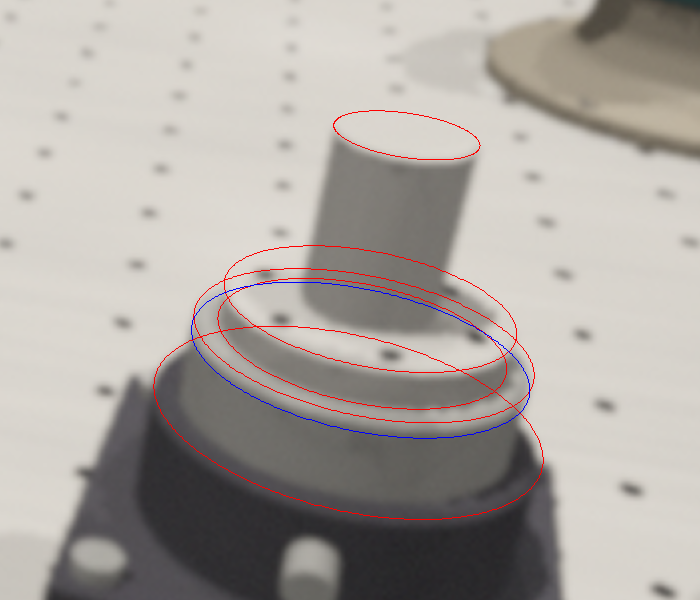

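The collar-to-rim spacing gives a rim height of about 68.2 mm, which agrees with the hard stop (flange underside at 68.2 mm). The rim ring's integrated brightness also fits a closed gap. There's time for one more press at a slightly shifted xy, as insurance before handing in.

```bash
python3 - <<'E'
from h import *
x,y=.4672,-.1872
movel([x+.04,y,.28]); move_pose([x,y,.2],[0,0,1,0]); movel([x,y,.132],feed=.08); wait(.2); f0=np.array(current_force())
s=movel([x,y,.118],feed=.012,f_stop=2.0); wait(.1)
z=current_tool_pos()[2]; print(s,z,current_time_s())
for i in range(40):
    z-=.0003; movel([x,y,z],feed=.02); d=np.array(current_force())-f0
    if d[2]>20 or current_tool_pos()[2]<.117: break
for i in range(5): wait(.12); print((np.array(current_force())-f0).round(1),current_tool_pos().round(4))
movel([x,y,.24],feed=.1); wait(.3); print(current_time_s(),(np.array(current_force())-f0).round(1),current_width())
for c in ("side",):
    f=grab_frame(c); r=trace("adapter",c); print([(a["conf"],a["bbox"]) for a in r[:2]])
job_done()
E
```

```text
True 0.12431241708940499 45.55
[-4.6  2.4 20.7] [ 0.4673 -0.1872  0.1242]
[-5.5  2.1 20.3] [ 0.4673 -0.1872  0.1241]
[-4.5  3.2 20.2] [ 0.4673 -0.1872  0.1241]
[-5.4  2.7 20.4] [ 0.4673 -0.1872  0.1242]
[-5.8  2.8 20.7] [ 0.4673 -0.1872  0.1242]
50.2667 [-0.5  0.2  0.4] 0.000314656991758767
[(0.74, [317.4, 260.9, 341.5, 286.6])]
the job is handed in; nothing more can be done
```

The adapter is seated in the dock, pressed at about 20–23 N against a repeatable hard stop, then released; I handed the job in at about 50 s, and the verdict was not shown to me.

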